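Make up the pipette-tip box for the autoclave

ROBOT

A 6-joint arm with a two-finger parallel gripper is mounted at the origin on the work surface. World frame = base frame: x ahead of the robot, y to its left, z up, the work surface at z = 0. Lengths are in m, angles in rad, forces in N, time in s.
With the tool pointing down it reaches from about 0.275 to 0.85 m from the base axis. Payload 19 kg.
Tool frame: the origin (TCP) lies midway between the tips of the shut fingers; the grasp point (between the pads) lies 19 mm behind it (tcp_to_grasp is the distance from the TCP to the grasp point, in m); z points along the fingers, y is the line along which they close (so a half turn about z gives the same grasp; the last joint's range is limited). The gripper opens to 85 mm and grips with 20 to 120 N. Pads are 22 mm wide; open, the fingers measure 114 mm over their backs; the gripper's body (76 mm by 85 mm) begins 54 mm behind the grasp point. The pads swing forward as they close: fully open they stand 13 mm farther back than shut.
Start: joints at [-1.295, 0.15, 1.437, -0, 1.554, -0.134], TCP at [0.229, -0.527, 0.231] pointing down, gripper open.
Joint ranges: [-2.8, 2.8], [-0.68, 2.1], [0.12, 2.68], [-1.39, 4.53], [0.16, 2.79], [-2.81, 2.81]. Speed limits (rad/s): [1.89, 1.89, 2.22, 3.01, 3.01, 3.01].

INTERFACE

Orientations are given as a unit quaternion [x, y, z, w].
In Python, from station import observe, snapshot, close_job, tcp_to_grasp gives the robot as it stands.
- The arm moves only by the shell command python3 -m jog 'ROWS'. ROWS is JSON, a list of rows, each an object with "grip": the gripper command: -1 is shut, 1 is fully open, values between are in proportion; "dp": the shift along the world's x, y, z normalised to -1 to 1, where 1 is 0.25 m, a list of three; "rot": the turn, a rotation vector about the world's x, y, z normalised to -1 to 1, where 1 is 180 degrees, a list of three. In form: [{"grip": grip, "dp": [x, y, z], "rot": [ax, ay, az]}, ...]. A call has 1 to 20 rows; each row is the pose to reach, as a shift and turn from the pose commanded when the call began, turning the shorter way round; what a row does not reach only later rows make up. A row lasts 1/10 s, in which the tool goes at most 50 mm and 8.59 degrees, less where a joint would pass 70% of its speed; a pose out of reach is approached as far as the arm can. A call with a number of a shift or a turn outside -1 to 1 is refused whole. A call with a gripper value outside its range is refused whole. The fingers move at their own pace and stop on an object; the grip force is fixed at half the most. Time passes only in rows, so rows that repeat a pose let the fingers close. It gives the time, the measured TCP pose, the force, the opening and the grip force at its end, in the units of the state.
- observe(): the state, without advancing time (a new reading comes with each control period).
- snapshot(name): name is "scene" or "top" or "wrist"; returns a dict with "img" (384x512x3 uint8, red, green, blue), "fx", "fy", "cx", "cy" (pixels), "pose" (4x4, takes a point from camera to world coordinates). Camera axes: x right, y down, z forward; pixel columns grow to the right and rows downward; lengths in m; the calibration is good to about 2 mm. A picture is of the moment at which its call begins. There is no depth.
- close_job(): hands the job in; it is judged then, once.
The state is a dict: "clock": time; "joint_pos": joint angles; "joint_vel": joint speeds; "joint_efforts": joint torques, N m; "tcp_pos": TCP position; "eef_rot": TCP orientation; "ft_force": force on the tool from outside, world axes, zero at the start; "torque": the same for the moment, N m; "gripper_width": opening from 0.0 (shut) to 1.0 (fully open); "finger_force": force on a finger pad.
Only numpy, scipy, OpenCV 4.12 (cv2) and the standard library are available. Lean on these libraries where they do the work, as an engineer would, in place of code of your own. Each camera call takes 0.05 s, during which the arm holds its last target. There are 200 camera calls.

TASK

Make up the tip box for the autoclave in the grey steel tray (not the black one): first set the navy base flat inside the tray, lined up with it, then nest the yellow tip rack on the base, the red tip rack on the yellow one, and close it with the white lid, each fully down over the one below. Leave the used green rack, the amber bottle, the pink dish and the timer where they are, and let go of everything.

Things in the scene. Friction and masses are not known exactly. Their poses are not given: they have to be found in the camera images.
- base: navy blue tip-box base, flat below: block 68 (x) x 104 (y) x 40 mm high; on top a core 48 (x) x 84 (y), 40 to 60 above the underside, with dark holes: grasp it across x from above. A rack's skirt fits over it with 5 mm play all round and rests 40 above the underside. Origin: centre of the underside, z up, y along the long side.
- yellow_rack: yellow pipette-tip rack: skirt 68 (x) x 104 (y) x 28 mm high, walls 5 thick, open below (cavity 58 x 94 x 22 deep); on top a core 48 (x) x 84 (y), 28 to 48 above the underside, with white tip heads: grasp it across x from above. The next skirt fits over it with 5 mm play and rests 28 above the underside. Origin: centre of the underside, z up, y along the long side.
- red_rack: red pipette-tip rack: skirt 68 (x) x 104 (y) x 28 mm high, walls 5 thick, open below (cavity 58 x 94 x 22 deep); on top a core 48 (x) x 84 (y), 28 to 48 above the underside, with white tip heads: grasp it across x from above. The next skirt fits over it with 5 mm play and rests 28 above the underside. Origin: centre of the underside, z up, y along the long side.
- lid: white lid: skirt 68 (x) x 104 (y) x 28 mm high, walls 5 thick, open below (cavity 58 x 94 x 22 deep); on top a pale grey grip block 30 (x) x 70 (y), 28 to 50 above the underside: grasp it across x from above. Origin: centre of the underside, z up, y along the long side.
- steel_tray: grey steel autoclave tray, the place for the stack: flat-bottomed open tray 104 (x) x 140 (y) x 10 mm high, wall and floor 3 thick (inner floor 98 x 134, 3 above the origin); fixed to the bench. Origin at the centre of its underside, y along the long side.
- black_tray: black plastic tray, not used here: flat-bottomed open tray 104 (x) x 140 (y) x 10 mm high, wall and floor 3 thick (inner floor 98 x 134, 3 above the origin); fixed to the bench. Origin at the centre of its underside, y along the long side.
- green_rack: green rack with empty dark holes, shaped like the yellow one (68 x 104 x 48 mm high): a used rack, to be left alone. Origin at the centre of the underside.
- bottle: small amber reagent bottle with white cap, 42 diameter, 75 mm high, standing; to be left alone. Origin at the centre of the underside.
- dish: small pink culture dish, 43 diameter, 14 mm high; to be left alone. Origin at the centre of the underside.
- timer: small teal lab timer, 40 x 36 x 18 mm high; to be left alone. Origin at the centre of the underside.
Not all that is in view belongs to the job. There is more than one size of the red_rack; the one meant has the size given above.

How it is judged:
On the way, in this order (a step that is already met when the one before it is completed fails the run):
1. the navy base stands flat in the steel tray (horizontal distance between base and steel_tray below 0.022 m and z of base in the frame of steel_tray below 0.007 m and angle between the y axis of base and the y axis of steel_tray, either way round below 0.25 rad and angle between base's own z axis and vertical below 0.06 rad), for 0.2 s.
2. the yellow rack is nested on the base (all of step 1 and horizontal distance between yellow_rack and base below 0.009 m and z of yellow_rack in the frame of base between 0.036 and 0.044 m and angle between the y axis of yellow_rack and the y axis of base, either way round below 0.2 rad and angle between yellow_rack's own z axis and vertical below 0.08 rad), for 0.2 s.
3. the red rack is nested on the yellow rack (all of step 2 and horizontal distance between red_rack and yellow_rack below 0.009 m and z of red_rack in the frame of yellow_rack between 0.024 and 0.032 m and angle between the y axis of red_rack and the y axis of yellow_rack, either way round below 0.2 rad and angle between red_rack's own z axis and vertical below 0.08 rad), for 0.2 s.
4. the white lid is nested on the red rack (all of step 3 and horizontal distance between lid and red_rack below 0.009 m and z of lid in the frame of red_rack between 0.024 and 0.032 m and angle between the y axis of lid and the y axis of red_rack, either way round below 0.2 rad and angle between lid's own z axis and vertical below 0.08 rad), for 0.2 s.
At the end, for the whole second after the job is handed in: Base flat in the steel tray (centres within 22 mm, parallel within 0.25 rad); yellow rack on base, red on yellow, lid on red, each fully nested (height within 4 mm, centres within 9 mm, parallel within 0.2 rad, upright within 0.08 rad); all released and at rest (all of step 4 and linear speed of each of base, yellow_rack, red_rack, lid below 0.02 m/s); the robot touches nothing.
It fails at once if green rack is shifted by more than 25 mm or tipped (distance of green_rack from where it was at the start of the episode above 0.025 m or angle between green_rack's own z axis and vertical above 0.5 rad).
It fails at once if bottle is shifted by more than 25 mm or tipped (distance of bottle from where it was at the start of the episode above 0.025 m or angle between bottle's own z axis and vertical above 0.5 rad).
It fails at once if dish is shifted by more than 25 mm or tipped (distance of dish from where it was at the start of the episode above 0.025 m or angle between dish's own z axis and vertical above 0.5 rad).
It fails at once if timer is shifted by more than 25 mm or tipped (distance of timer from where it was at the start of the episode above 0.025 m or angle between timer's own z axis and vertical above 0.5 rad).
It also fails if it takes over 120 s, if anything falls off the work surface, if the arm or the gripper's body presses on something with over 40 N, if the wrist force passes 120 N, or if a joint passes its speed limit or range.

## Working session

There is one attempt and no reset: what is moved stays moved. The work goes in short steps, Python scripts to look and compute and a shell command to move; the robot and the scene stay as the last step left them, time stands still between calls to the robot, and variables do not carry over. Pictures are saved under pics/ and viewed, at most 14 in all, crops included, and the job is handed in when it is done.

```bash
mkdir -p pics; cat > h.py <<'E'
import cv2,numpy as np
from station import observe,snapshot,close_job,tcp_to_grasp
def px2w(s,u,v,z):
    P=np.array(s["pose"]);d=P[:3,:3]@np.array([(u-s["cx"])/s["fx"],(v-s["cy"])/s["fy"],1.]);o=P[:3,3]
    return o+d*(z-o[2])/d[2]
def save(s,fn,crop=None,k=1):
    im=s["img"][:,:,::-1]
    if crop: im=im[crop[1]:crop[3],crop[0]:crop[2]]
    cv2.imwrite("pics/"+fn,cv2.resize(im,None,fx=k,fy=k,interpolation=cv2.INTER_CUBIC))
E
python3 - <<'E'
from h import *
import pickle
s=snapshot("top");save(s,"top0.png",k=1.5625);pickle.dump(s,open("top0.pkl","wb"))
s=snapshot("scene");save(s,"scene0.png",k=1.5625)
o=observe();print(o,tcp_to_grasp)
E
```

```text
{'clock': 0.1, 'joint_pos': array([-1.29502690e+00,  1.50950881e-01,  1.43788445e+00,  3.55580376e-05,
        1.55381450e+00, -1.33982135e-01]), 'joint_vel': array([-0.00051453, -0.0005285 , -0.0008079 , -0.00101188,  0.00037387,
        0.00020589]), 'joint_efforts': array([ 5.75594677e-03, -7.14374614e+01, -5.71798182e+01, -2.07360931e-04,
        7.05889091e-03,  6.41648057e-05]), 'tcp_pos': array([ 0.22901762, -0.52721119,  0.23076843]), 'eef_rot': array([ 9.79086191e-01,  2.03445205e-01, -1.97104789e-05, -5.28519022e-04]), 'ft_force': array([ 0.17988159, -0.40910405,  0.03975195]), 'torque': array([ 0.01437346,  0.03562802, -0.01107041]), 'finger_force': 0.0, 'gripper_width': 0.9974327471398878} 0.0187
```

View pics/top0.png

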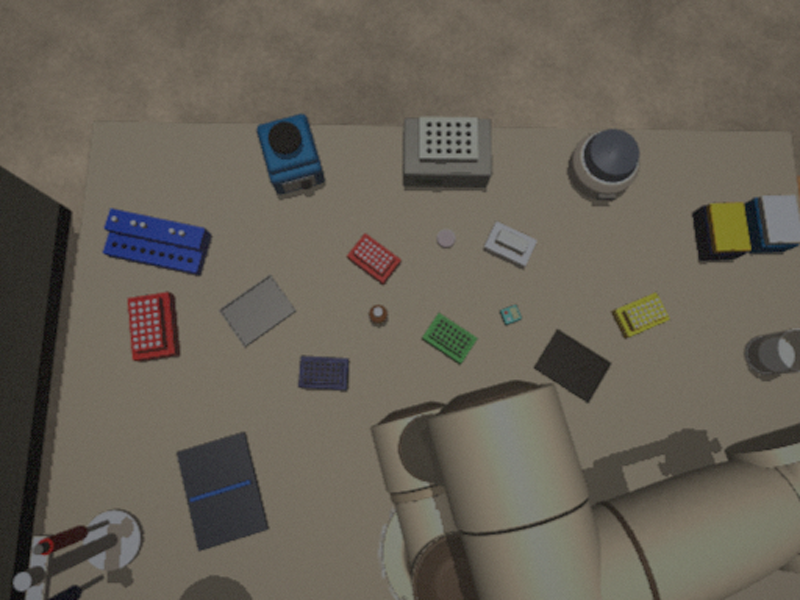

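View pics/scene0.png

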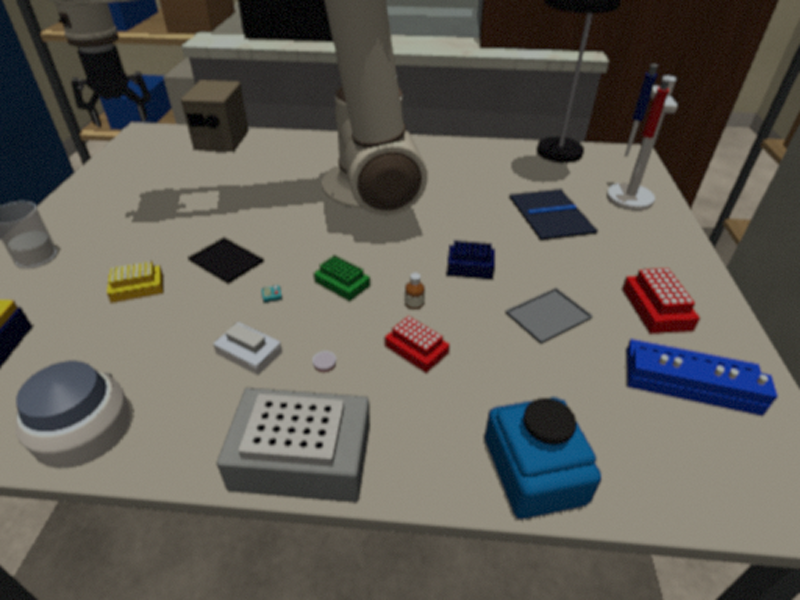

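The pictures show these candidates, with pixels in the 800-wide top view:
- **Red racks:** (374,258) and (152,326), the second looking larger.
- **Trays:** grey (258,311) and black (572,365). The dark pad at (222,490) is neither.
- **Base:** navy (324,373). The bright blue block at (156,241) is not it.
- **Yellow rack:** (641,315). There is a yellow box at (728,228).
- **Lid:** white (510,244). There is a white box at (775,220).

Next I'll measure sizes and check the choice in a close crop.

```bash
cat > seg.py <<'E'
from h import *
import pickle
s=pickle.load(open("top0.pkl","rb"))
save(s,"crop0.png",(75,140,435,260),2.2)
hsv=cv2.cvtColor(s["img"],cv2.COLOR_RGB2HSV)
k=512/800
# name: px(800), half window, hsv range, z of outline top
R=dict(red=((374,258),30,(0,140,60),(10,255,255),.028),bigred=((152,326),42,(0,140,60),(10,255,255),.028),
yellow=((641,315),32,(22,120,60),(35,255,255),.028),navy=((324,373),30,(105,70,20),(135,255,255),.04),
green=((449,338),32,(50,90,30),(75,255,255),.028),lid=((510,244),32,(0,0,125),(180,60,255),.028),
grey=((258,311),45,(0,0,60),(180,25,140),.01),black=((572,365),42,(0,0,0),(180,255,55),.01),
bottle=((378,316),14,(5,110,30),(15,255,255),.05),dish=((446,239),14,(140,20,60),(180,255,255),.014),timer=((511,315),14,(80,80,30),(100,255,255),.018))
for n,((u,v),w,lo,hi,z) in R.items():
    u0,v0,w=int((u-w)*k),int((v-w)*k),int(2*w*k)
    m=cv2.inRange(hsv[v0:v0+w,u0:u0+w],lo,hi)
    m=cv2.morphologyEx(m,cv2.MORPH_CLOSE,np.ones((5,5)))
    c=max(cv2.findContours(m,0,2)[0],key=cv2.contourArea,default=None)
    if c is None: print(n,"none");continue
    pts=np.array([px2w(s,p[0][0]+u0,p[0][1]+v0,z)[:2] for p in c])*1000
    (cx,cy),(a,b),t=cv2.minAreaRect(pts.astype(np.float32))
    if a>b: t+=90   # direction of long axis = t+90 -> want yaw of long axis
    t=(t+90)%180
    print(n,"c",round(cx),round(cy),"size",round(min(a,b)),round(max(a,b)),"long axis deg",round(t),"r",round(np.hypot(cx,cy)))
E
python3 seg.py
```

```text
red c 625 164 size 74 106 long axis deg 53 r 646
bigred c 466 651 size 95 140 long axis deg 10 r 801
yellow c 504 -435 size 67 113 long axis deg 113 r 666
navy c 354 304 size 37 44 long axis deg 65 r 467
green c 445 -6 size 73 104 long axis deg 55 r 445
lid c 666 -150 size 66 106 long axis deg 65 r 682
grey c 507 426 size 104 139 long axis deg 127 r 662
black c 390 -282 size 108 141 long axis deg 56 r 482
bottle c 496 150 size 31 38 long axis deg 91 r 518
dish c 678 1 size 21 35 long axis deg 154 r 678
timer c 499 -144 size 39 43 long axis deg 120 r 520
```

View pics/crop0.png

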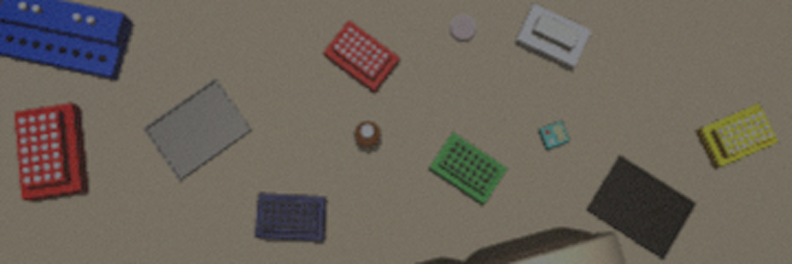

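The rack at (374,258) measures 106 mm, so it is the right red one; the other is 140 mm. The navy base is at crop (291,218) with its long axis at about 87°. I'll move toward it.

```bash
python3 -c "
from h import *;import pickle
s=pickle.load(open('top0.pkl','rb'));print(px2w(s,207.3,239.1,.045))"
python3 -m jog '[{"grip":1,"dp":[0.35,1,0.1],"rot":[0,0,0.2]},{"grip":1,"dp":[0.35,1,0.1],"rot":[0,0,0.2]},{"grip":1,"dp":[0.35,1,0.1],"rot":[0,0,0.2]},{"grip":1,"dp":[0.35,1,0.1],"rot":[0,0,0.2]},{"grip":1,"dp":[0.35,1,0.1],"rot":[0,0,0.2]},{"grip":1,"dp":[0.35,1,0.1],"rot":[0,0,0.2]},{"grip":1,"dp":[0.35,1,0.1],"rot":[0,0,0.2]}]'
python3 -m jog '[{"grip":1,"dp":[0.35,1,0],"rot":[0,0,0.153]},{"grip":1,"dp":[0.35,1,0],"rot":[0,0,0.153]},{"grip":1,"dp":[0.35,1,0],"rot":[0,0,0.153]},{"grip":1,"dp":[0.35,1,0],"rot":[0,0,0.153]},{"grip":1,"dp":[0.35,1,0],"rot":[0,0,0.153]},{"grip":1,"dp":[0.35,1,0],"rot":[0,0,0.153]}]'
python3 -m jog '[{"grip":1,"dp":[-0.1,1,0],"rot":[0,0,0]},{"grip":1,"dp":[-0.1,1,0],"rot":[0,0,0]},{"grip":1,"dp":[-0.1,1,0],"rot":[0,0,0]},{"grip":1,"dp":[-0.1,1,0],"rot":[0,0,0]},{"grip":1,"dp":[-0.1,1,0],"rot":[0,0,0]},{"grip":1,"dp":[-0.1,1,0],"rot":[0,0,0]},{"grip":1,"dp":[-0.1,1,0],"rot":[0,0,0]}]'
```

```text
[0.36368859 0.26647442 0.045     ]
clock: 0.8
tcp_pos: [0.3173, -0.2754, 0.2568]
eef_rot: [0.868, 0.497, 0.0, 0.001]
ft_force: [-0.3, -0.9, 0.1]
gripper_width: 0.997
finger_force: 0.0
clock: 1.4
tcp_pos: [0.4048, -0.0243, 0.2561]
eef_rot: [0.724, 0.69, 0.0, -0.0]
ft_force: [-0.0, -0.4, -0.2]
gripper_width: 0.999
finger_force: 0.0
clock: 2.1
tcp_pos: [0.3791, 0.2231, 0.2557]
eef_rot: [0.724, 0.689, -0.001, -0.0]
ft_force: [-0.6, 0.2, 0.1]
gripper_width: 1.001
finger_force: 0.0
```

```bash
python3 - <<'E'
from h import *
import pickle
s=snapshot("wrist");save(s,"w1.png",k=1.5625);pickle.dump(s,open("w1.pkl","wb"))
E
```

```text
(no output)
```

View pics/w1.png

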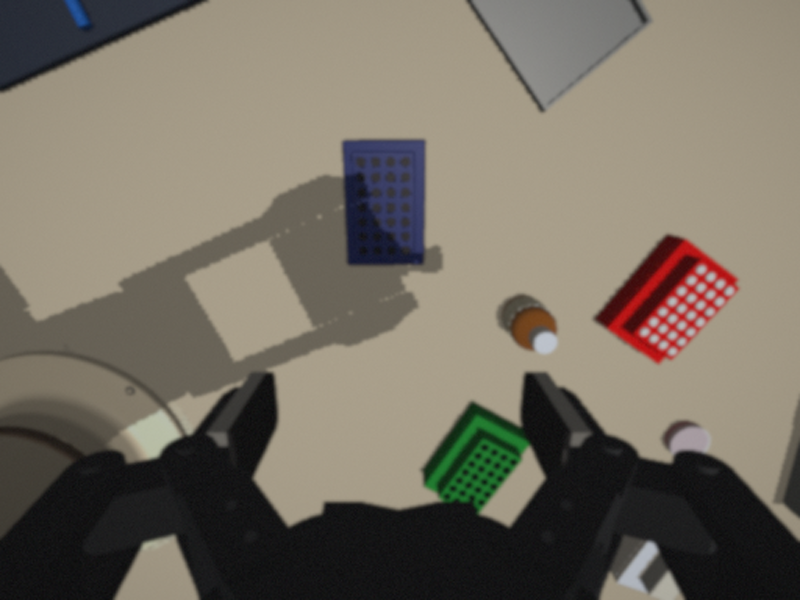

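The wrist view shows the navy base with block-top corners at (343,141), (425,140), (424,263) and (349,264), clear of its neighbours. The tray is partly in view, top right.

```bash
cat >> h.py <<'E'
import pickle
def rect(pk,pts,z,k=1.5625):
    "centre, size, long-axis yaw (deg) of a rectangle at height z; pixels in the enlarged picture"
    s=pickle.load(open(pk,"rb"))
    W=np.array([px2w(s,u/k,v/k,z)[:2] for u,v in pts])*1000
    (a,b,t)=cv2.minAreaRect(W.astype(np.float32)); t=t+90 if b[1]>b[0] else t
    print(W.mean(0).round(1),"size",np.round(b,1),"yaw",round(t%180,1))
def rel(x,y,z,close):
    "dp, rot row for TCP target in mm and closing-axis yaw in deg"
    o=observe();q=o["eef_rot"];c=np.degrees(2*np.arctan2(q[1],q[0]))-90
    d=(close-c+90)%180-90
    print("dp",((np.array([x,y,z])/1000-o["tcp_pos"])/.25).round(3),"rotz",round(d/180,4))
E
python3 - <<'E'
from h import *
rect("w1.pkl",[(343,141),(425,140),(424,263),(349,264)],.04)
rect("w1.pkl",[(353,153),(417,153),(416,250),(356,250)],.06)
print(pickle.load(open("w1.pkl","rb"))["pose"])
E
```

```text
[370.4 269. ] size [101.3  66. ] yaw 87.8
[371.3 271.8] size [75.3 49.2] yaw 87.1
[[ 9.98733812e-01 -4.78034897e-02 -1.56715928e-02  3.83158855e-01]
 [-5.03015161e-02 -9.53444745e-01 -2.97343026e-01  2.98684005e-01]
 [-7.27963542e-04  2.97754839e-01 -9.54642093e-01  3.98786507e-01]
 [ 0.00000000e+00  0.00000000e+00  0.00000000e+00  1.00000000e+00]]
```

```bash
python3 -m jog '[{"grip":1,"dp":[-0.034,0.187,-0.2],"rot":[0,0,0.002]},{"grip":1,"dp":[-0.034,0.187,-0.4],"rot":[0,0,0.002]},{"grip":1,"dp":[-0.034,0.187,-0.6],"rot":[0,0,0.002]},{"grip":1,"dp":[-0.034,0.187,-0.75],"rot":[0,0,0.002]},{"grip":1,"dp":[-0.034,0.187,-0.83],"rot":[0,0,0.002]},{"grip":1,"dp":[-0.034,0.187,-0.867],"rot":[0,0,0.002]},{"grip":1,"dp":[-0.034,0.187,-0.867],"rot":[0,0,0.002]},{"grip":-1,"dp":[-0.034,0.187,-0.867],"rot":[0,0,0.002]},{"grip":-1,"dp":[-0.034,0.187,-0.867],"rot":[0,0,0.002]},{"grip":-1,"dp":[-0.034,0.187,-0.867],"rot":[0,0,0.002]},{"grip":-1,"dp":[-0.034,0.187,-0.867],"rot":[0,0,0.002]},{"grip":-1,"dp":[-0.034,0.187,-0.867],"rot":[0,0,0.002]},{"grip":-1,"dp":[-0.034,0.187,-0.867],"rot":[0,0,0.002]},{"grip":-1,"dp":[-0.034,0.187,-0.867],"rot":[0,0,0.002]},{"grip":-1,"dp":[-0.034,0.187,-0.867],"rot":[0,0,0.002]}]'
```

```text
clock: 3.65
tcp_pos: [0.3713, 0.2696, 0.041]
eef_rot: [0.723, 0.691, 0.001, 0.0]
ft_force: [-2.3, -3.3, 13.4]
gripper_width: 0.545
finger_force: 61.6
```

```bash
python3 -m jog '[{"grip":-1,"dp":[0,0,0.15],"rot":[0,0,0]},{"grip":-1,"dp":[0,0,0.35],"rot":[0,0,0]},{"grip":-1,"dp":[0.1,0.1,0.55],"rot":[0,0,0.05]},{"grip":-1,"dp":[0.2,0.2,0.7],"rot":[0,0,0.09]},{"grip":-1,"dp":[0.25,0.25,0.8],"rot":[0,0,0.13]},{"grip":-1,"dp":[0.3,0.3,0.8],"rot":[0,0,0.17]},{"grip":-1,"dp":[0.3,0.3,0.8],"rot":[0,0,0.215]},{"grip":-1,"dp":[0.3,0.3,0.8],"rot":[0,0,0.221]},{"grip":-1,"dp":[0.3,0.3,0.8],"rot":[0,0,0.221]},{"grip":-1,"dp":[0.3,0.3,0.8],"rot":[0,0,0.221]}]'
python3 - <<'E'
from h import *
s=snapshot("wrist");save(s,"w2.png",k=1.5625);pickle.dump(s,open("w2.pkl","wb"))
E
```

```text
clock: 4.65
tcp_pos: [0.4453, 0.3442, 0.2397]
eef_rot: [0.446, 0.895, 0.0, 0.0]
ft_force: [-0.7, 0.7, -2.2]
gripper_width: 0.546
finger_force: 64.1
```

View pics/w2.png

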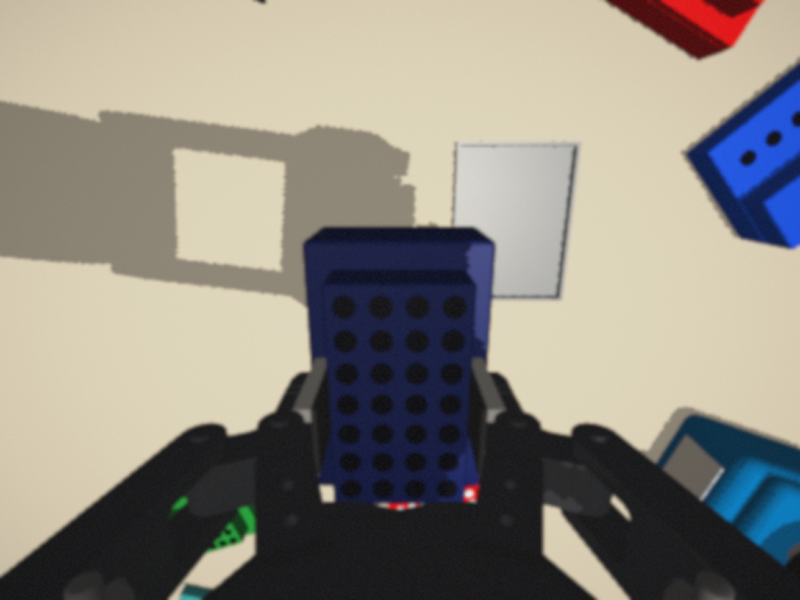

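The base is held squarely across x. The tray corners are (455,143), (579,143) and (560,298), with the fourth at about (452,297), hidden behind the base.

```bash
python3 - <<'E'
from h import *
rect("w2.pkl",[(455,143),(579,143),(560,298),(452,297)],.010)
rect("w2.pkl",[(305,243),(493,243),(493,243),(305,243)],.239)
rel(507,427,160,37)
E
```

```text
[509.  425.9] size [104.  136.2] yaw 126.9
[415.2 384.6] size [65.2  0. ] yaw 36.9
dp [ 0.247  0.331 -0.319] rotz 0.0
```

```bash
python3 -m jog '[{"grip":-1,"dp":[0.15,0.2,0],"rot":[0,0,0]},{"grip":-1,"dp":[0.251,0.327,-0.1],"rot":[0,0,0]},{"grip":-1,"dp":[0.251,0.327,-0.3],"rot":[0,0,0]},{"grip":-1,"dp":[0.251,0.327,-0.5],"rot":[0,0,0]},{"grip":-1,"dp":[0.251,0.327,-0.64],"rot":[0,0,0]},{"grip":-1,"dp":[0.251,0.327,-0.7],"rot":[0,0,0]},{"grip":-1,"dp":[0.251,0.327,-0.74],"rot":[0,0,0]},{"grip":-1,"dp":[0.251,0.327,-0.76],"rot":[0,0,0]},{"grip":-1,"dp":[0.251,0.327,-0.775],"rot":[0,0,0]},{"grip":-1,"dp":[0.251,0.327,-0.783],"rot":[0,0,0]},{"grip":-1,"dp":[0.251,0.327,-0.783],"rot":[0,0,0]}]'
```

```text
clock: 5.8
tcp_pos: [0.5086, 0.4263, 0.0446]
eef_rot: [0.445, 0.896, 0.0, 0.0]
ft_force: [-0.2, 0.1, -2.1]
gripper_width: 0.544
finger_force: 64.2
```

```bash
python3 -m jog '[{"grip":-1,"dp":[0,0,-0.006],"rot":[0,0,0]},{"grip":-1,"dp":[0,0,-0.01],"rot":[0,0,0]},{"grip":-1,"dp":[0,0,-0.01],"rot":[0,0,0]}]'
```

```text
clock: 6.1
tcp_pos: [0.5087, 0.4264, 0.0441]
eef_rot: [0.445, 0.896, 0.001, 0.001]
ft_force: [-9.1, -6.4, 23.9]
gripper_width: 0.543
finger_force: 67.4
```

Contact felt. Release and rise.

```bash
python3 -m jog '[{"grip":1,"dp":[0,0,0.006],"rot":[0,0,0]},{"grip":1,"dp":[0,0,0.006],"rot":[0,0,0]},{"grip":1,"dp":[0,0,0.01],"rot":[0,0,0]},{"grip":1,"dp":[0,0,0.01],"rot":[0,0,0]},{"grip":1,"dp":[0,0,0.1],"rot":[0,0,0]},{"grip":1,"dp":[0,0,0.3],"rot":[0,0,0]},{"grip":1,"dp":[0,0,0.5],"rot":[0,0,0]},{"grip":1,"dp":[0.05,-0.2,0.75],"rot":[0,0,0]},{"grip":1,"dp":[0.05,-0.35,0.8],"rot":[0,0,0]},{"grip":1,"dp":[0.05,-0.35,0.8],"rot":[0,0,0]},{"grip":1,"dp":[0.05,-0.35,0.8],"rot":[0,0,0]}]'
python3 - <<'E'
from h import *
s=snapshot("wrist");save(s,"w3.png",k=1.5625);pickle.dump(s,open("w3.pkl","wb"))
E
```

```text
clock: 7.2
tcp_pos: [0.5216, 0.3372, 0.2431]
eef_rot: [0.446, 0.895, 0.001, 0.001]
ft_force: [0.1, 0.4, -0.4]
gripper_width: 1.001
finger_force: 0.0
```

View pics/w3.png

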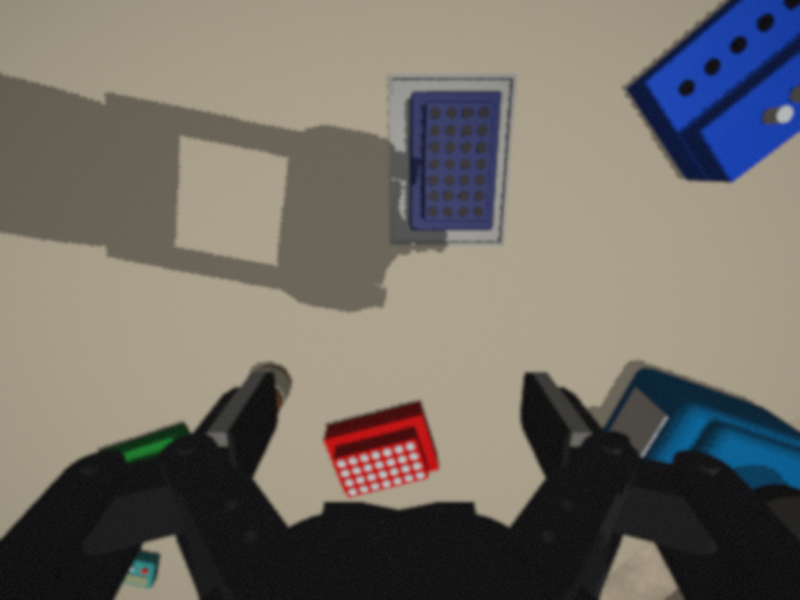

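The base stands squarely in the tray with play all round, about (410,93) to (492,229). On to the yellow rack.

```bash
python3 - <<'E'
from h import *
rect("w3.pkl",[(410,93),(501,92),(492,229),(412,228)],.043)
rect("w3.pkl",[(388,77),(515,77),(502,243),(390,242)],.010)
E
python3 -m jog '[{"grip":1,"dp":[0,-1,0],"rot":[0,0,-0.078]},{"grip":1,"dp":[0,-1,0],"rot":[0,0,-0.078]},{"grip":1,"dp":[0,-1,0],"rot":[0,0,-0.078]},{"grip":1,"dp":[0,-1,0],"rot":[0,0,-0.078]},{"grip":1,"dp":[0,-1,0],"rot":[0,0,-0.078]}]'
python3 -m jog '[{"grip":1,"dp":[0,-1,0],"rot":[0,0,0]},{"grip":1,"dp":[0,-1,0],"rot":[0,0,0]},{"grip":1,"dp":[0,-1,0],"rot":[0,0,0]},{"grip":1,"dp":[0,-1,0],"rot":[0,0,0]},{"grip":1,"dp":[0,-1,0],"rot":[0,0,0]}]'
python3 -m jog '[{"grip":1,"dp":[0,-1,0],"rot":[0,0,0]},{"grip":1,"dp":[0,-1,0],"rot":[0,0,0]},{"grip":1,"dp":[0,-1,0],"rot":[0,0,0]},{"grip":1,"dp":[0,-1,0],"rot":[0,0,0]},{"grip":1,"dp":[0,-1,0],"rot":[0,0,0]},{"grip":1,"dp":[0,-1,0],"rot":[0,0,0]},{"grip":1,"dp":[0,-1,0],"rot":[0,0,0]},{"grip":1,"dp":[0,-1,0],"rot":[0,0,0]}]'
python3 - <<'E'
from h import *
s=snapshot("wrist");save(s,"w4.png",k=1.5625);pickle.dump(s,open("w4.pkl","wb"))
E
```

```text
[509.6 425.8] size [ 67.9 101.9] yaw 127.0
[509.7 425.4] size [102.9 135.5] yaw 126.8
clock: 7.75
tcp_pos: [0.5203, 0.0879, 0.2398]
eef_rot: [0.551, 0.835, -0.0, -0.001]
ft_force: [0.4, 0.3, 0.6]
gripper_width: 1.001
finger_force: 0.0
clock: 8.25
tcp_pos: [0.5208, -0.1624, 0.2399]
eef_rot: [0.551, 0.835, 0.0, -0.001]
ft_force: [2.0, 0.6, 0.9]
gripper_width: 1.002
finger_force: 0.0
clock: 9.05
tcp_pos: [0.5215, -0.4101, 0.2403]
eef_rot: [0.551, 0.835, 0.0, -0.001]
ft_force: [0.7, -0.1, 0.6]
gripper_width: 0.997
finger_force: 0.0
```

View pics/w4.png

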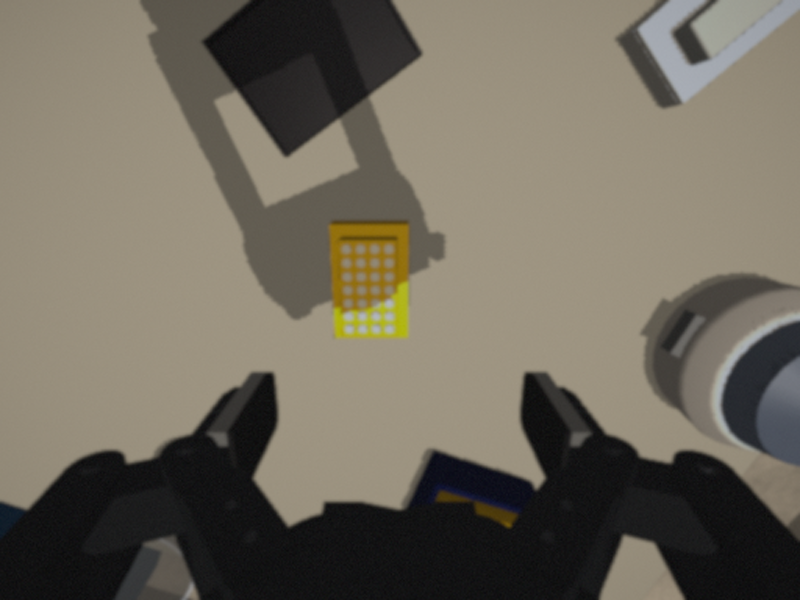

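The yellow rack is aligned with the gripper, with ledge corners at (330,223), (409,222), (408,338) and (334,338). Nothing stands near it.

```bash
python3 - <<'E'
from h import *
rect("w4.pkl",[(330,223),(409,222),(408,338),(334,338)],.028)
rect("w4.pkl",[(340,240),(398,239),(398,337),(343,337)],.048)
rel(500,-430,30,23)
E
```

```text
[ 507.  -439.5] size [ 68.  105.7] yaw 113.1
[ 508.2 -440. ] size [47.6 85.2] yaw 113.1
dp [-0.086 -0.08  -0.843] rotz -0.0011
```

```bash
python3 -m jog '[{"grip":1,"dp":[-0.056,-0.118,-0.2],"rot":[0,0,0]},{"grip":1,"dp":[-0.056,-0.118,-0.4],"rot":[0,0,0]},{"grip":1,"dp":[-0.056,-0.118,-0.6],"rot":[0,0,0]},{"grip":1,"dp":[-0.056,-0.118,-0.75],"rot":[0,0,0]},{"grip":1,"dp":[-0.056,-0.118,-0.82],"rot":[0,0,0]},{"grip":1,"dp":[-0.056,-0.118,-0.841],"rot":[0,0,0]},{"grip":1,"dp":[-0.056,-0.118,-0.841],"rot":[0,0,0]},{"grip":-1,"dp":[-0.056,-0.118,-0.841],"rot":[0,0,0]},{"grip":-1,"dp":[-0.056,-0.118,-0.841],"rot":[0,0,0]},{"grip":-1,"dp":[-0.056,-0.118,-0.841],"rot":[0,0,0]},{"grip":-1,"dp":[-0.056,-0.118,-0.841],"rot":[0,0,0]},{"grip":-1,"dp":[-0.056,-0.118,-0.841],"rot":[0,0,0]},{"grip":-1,"dp":[-0.056,-0.118,-0.841],"rot":[0,0,0]},{"grip":-1,"dp":[-0.056,-0.118,-0.841],"rot":[0,0,0]},{"grip":-1,"dp":[-0.056,-0.118,-0.841],"rot":[0,0,0]}]'
```

```text
clock: 10.6
tcp_pos: [0.5074, -0.4413, 0.0328]
eef_rot: [0.551, 0.834, -0.0, 0.001]
ft_force: [-0.8, 2.0, 9.8]
gripper_width: 0.544
finger_force: 62.3
```

```bash
python3 -m jog '[{"grip":-1,"dp":[0,0,0.15],"rot":[0,0,0]},{"grip":-1,"dp":[0,0,0.35],"rot":[0,0,0]},{"grip":-1,"dp":[0,0.1,0.55],"rot":[0,0,0]},{"grip":-1,"dp":[0,0.3,0.75],"rot":[0,0,0.04]},{"grip":-1,"dp":[0,0.5,0.8],"rot":[0,0,0.077]},{"grip":-1,"dp":[0,0.7,0.8],"rot":[0,0,0.077]},{"grip":-1,"dp":[0,0.9,0.8],"rot":[0,0,0.077]}]'
python3 -m jog '[{"grip":-1,"dp":[0,1,0],"rot":[0,0,0]},{"grip":-1,"dp":[0,1,0],"rot":[0,0,0]},{"grip":-1,"dp":[0,1,0],"rot":[0,0,0]},{"grip":-1,"dp":[0,1,0],"rot":[0,0,0]},{"grip":-1,"dp":[0,1,0],"rot":[0,0,0]}]'
python3 -m jog '[{"grip":-1,"dp":[0,1,0],"rot":[0,0,0]},{"grip":-1,"dp":[0,1,0],"rot":[0,0,0]},{"grip":-1,"dp":[0,1,0],"rot":[0,0,0]},{"grip":-1,"dp":[0,1,0],"rot":[0,0,0]},{"grip":-1,"dp":[0,1,0],"rot":[0,0,0]},{"grip":-1,"dp":[0,1,0],"rot":[0,0,0]}]'
python3 - <<'E'
from h import *
s=snapshot("wrist");save(s,"w5.png",k=1.5625);pickle.dump(s,open("w5.pkl","wb"))
rel(509.5,424.3,90,37)
E
```

```text
clock: 11.3
tcp_pos: [0.5067, -0.2378, 0.2318]
eef_rot: [0.447, 0.895, -0.0, 0.001]
ft_force: [1.5, 1.2, -1.4]
gripper_width: 0.545
finger_force: 62.3
clock: 11.8
tcp_pos: [0.5064, 0.0127, 0.2308]
eef_rot: [0.447, 0.895, 0.0, 0.001]
ft_force: [1.2, -0.6, -0.3]
gripper_width: 0.547
finger_force: 62.3
clock: 12.4
tcp_pos: [0.5059, 0.2658, 0.2301]
eef_rot: [0.444, 0.896, 0.001, -0.0]
ft_force: [-0.3, -1.3, -0.2]
gripper_width: 0.545
finger_force: 62.3
dp [ 0.013  0.644 -0.56 ] rotz -0.0011
```

View pics/w5.png

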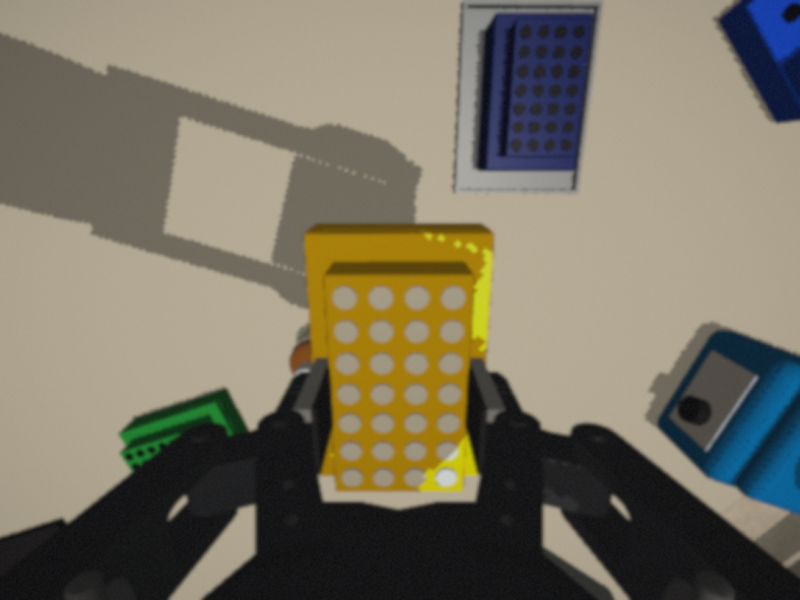

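The yellow rack is held squarely, with its front ledge edge from (305,234) to (493,234). I'll get its offset along the grip from that edge.

```bash
python3 - <<'E'
from h import *
s=pickle.load(open("w5.pkl","rb"));k=1.5625
for u,v,z in [(305,234,.2253),(493,234,.2253),(325,274,.2453),(474,274,.2453)]:
    w=px2w(s,u/k,v/k,z)*1000; d=w[:2]-[505.9,265.8]
    a=np.radians(37);print(w.round(1),"across",round(d@[np.cos(a),np.sin(a)],1),"along",round(d@[-np.sin(a),np.cos(a)],1))
E
```

```text
[447.5 287.9 225.3] across -33.4 along 52.8
[500.5 328.2 225.3] across 33.2 along 53.0
[461.2 286.2 245.3] across -23.4 along 43.2
[498.6 314.7 245.3] across 23.6 along 43.4
```

```bash
python3 -m jog '[{"grip":-1,"dp":[0.016,0.3,0],"rot":[0,0,-0.001]},{"grip":-1,"dp":[0.016,0.5,0],"rot":[0,0,-0.001]},{"grip":-1,"dp":[0.016,0.637,-0.05],"rot":[0,0,-0.001]},{"grip":-1,"dp":[0.016,0.637,-0.2],"rot":[0,0,-0.001]},{"grip":-1,"dp":[0.016,0.637,-0.35],"rot":[0,0,-0.001]},{"grip":-1,"dp":[0.016,0.637,-0.47],"rot":[0,0,-0.001]},{"grip":-1,"dp":[0.016,0.637,-0.51],"rot":[0,0,-0.001]},{"grip":-1,"dp":[0.016,0.637,-0.51],"rot":[0,0,-0.001]},{"grip":-1,"dp":[0.016,0.637,-0.51],"rot":[0,0,-0.001]}]'
```

```text
clock: 13.35
tcp_pos: [0.5118, 0.42, 0.1045]
eef_rot: [0.448, 0.894, 0.001, 0.001]
ft_force: [0.4, 0.0, -0.5]
gripper_width: 0.543
finger_force: 62.4
```

```bash
python3 -m jog '[{"grip":-1,"dp":[-0.007,0.02,0],"rot":[0,0,0]},{"grip":-1,"dp":[-0.007,0.02,-0.015],"rot":[0,0,0]},{"grip":-1,"dp":[-0.007,0.02,-0.015],"rot":[0,0,0]},{"grip":-1,"dp":[-0.007,0.02,-0.015],"rot":[0,0,0]}]'
```

```text
clock: 13.75
tcp_pos: [0.509, 0.4251, 0.0988]
eef_rot: [0.448, 0.894, -0.0, -0.0]
ft_force: [-0.3, 0.6, -1.1]
gripper_width: 0.544
finger_force: 62.4
```

```bash
python3 -m jog '[{"grip":-1,"dp":[0.003,0,-0.03],"rot":[0,0,0]},{"grip":-1,"dp":[0.003,0,-0.05],"rot":[0,0,0]},{"grip":-1,"dp":[0.003,0,-0.07],"rot":[0,0,0]},{"grip":-1,"dp":[0.003,0,-0.085],"rot":[0,0,0]},{"grip":-1,"dp":[0.003,0,-0.092],"rot":[0,0,0]},{"grip":-1,"dp":[0.003,0,-0.096],"rot":[0,0,0]},{"grip":-1,"dp":[0.003,0,-0.096],"rot":[0,0,0]}]'
```

```text
clock: 14.45
tcp_pos: [0.5097, 0.4249, 0.0758]
eef_rot: [0.448, 0.894, -0.0, 0.0]
ft_force: [-6.0, -5.3, 13.2]
gripper_width: 0.545
finger_force: 64.1
```

The rack is seated at the expected height. Release and go to the red rack.

```bash
python3 -m jog '[{"grip":1,"dp":[0,0,0.006],"rot":[0,0,0]},{"grip":1,"dp":[0,0,0.006],"rot":[0,0,0]},{"grip":1,"dp":[0,0,0.01],"rot":[0,0,0]},{"grip":1,"dp":[0,0,0.01],"rot":[0,0,0]},{"grip":1,"dp":[0,0,0.1],"rot":[0,0,0]},{"grip":1,"dp":[0,0,0.3],"rot":[0,0,0]},{"grip":1,"dp":[0,0,0.5],"rot":[0,0,0]},{"grip":1,"dp":[0.05,-0.2,0.68],"rot":[0,0,-0.03]},{"grip":1,"dp":[0.1,-0.4,0.68],"rot":[0,0,-0.07]},{"grip":1,"dp":[0.1,-0.6,0.68],"rot":[0,0,-0.11]},{"grip":1,"dp":[0.1,-0.6,0.68],"rot":[0,0,-0.15]},{"grip":1,"dp":[0.1,-0.6,0.68],"rot":[0,0,-0.19]},{"grip":1,"dp":[0.1,-0.6,0.68],"rot":[0,0,-0.2]}]'
python3 -m jog '[{"grip":1,"dp":[0.1,-0.2,0],"rot":[0,0,-0.04]},{"grip":1,"dp":[0.25,-0.4,0],"rot":[0,0,-0.08]},{"grip":1,"dp":[0.25,-0.59,0],"rot":[0,0,-0.12]},{"grip":1,"dp":[0.25,-0.59,0],"rot":[0,0,-0.16]},{"grip":1,"dp":[0.25,-0.59,0],"rot":[0,0,-0.2]},{"grip":1,"dp":[0.25,-0.59,0],"rot":[0,0,-0.211]},{"grip":1,"dp":[0.25,-0.59,0],"rot":[0,0,-0.211]},{"grip":1,"dp":[0.25,-0.59,0],"rot":[0,0,-0.211]}]'
python3 - <<'E'
from h import *
s=snapshot("wrist");save(s,"w6.png",k=1.5625);pickle.dump(s,open("w6.pkl","wb"))
E
```

```text
clock: 15.75
tcp_pos: [0.535, 0.2742, 0.2449]
eef_rot: [0.704, 0.71, 0.0, 0.0]
ft_force: [0.5, 0.1, -0.8]
gripper_width: 1.004
finger_force: 0.0
clock: 16.55
tcp_pos: [0.5973, 0.1276, 0.2447]
eef_rot: [0.895, 0.445, -0.0, -0.0]
ft_force: [0.3, 0.5, 0.3]
gripper_width: 1.006
finger_force: 0.0
```

View pics/w6.png

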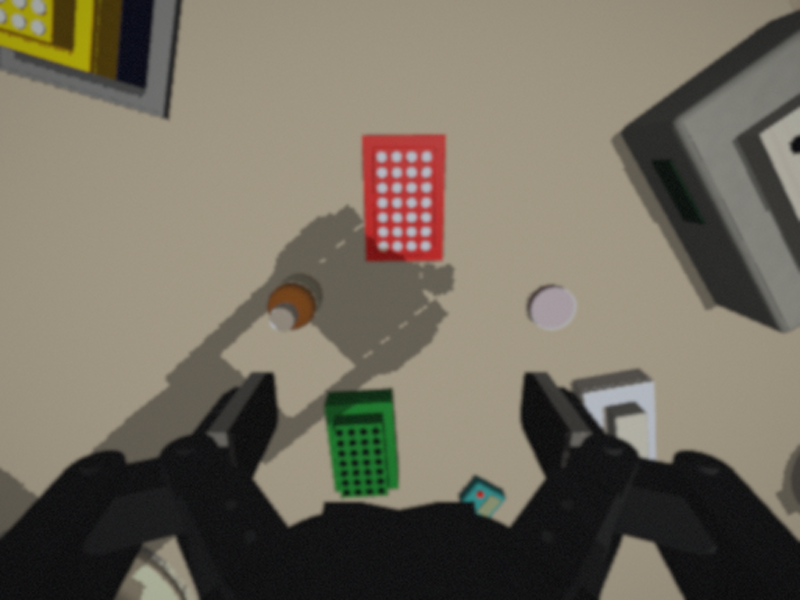

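The red rack is aligned, with ledge corners at (362,136), (446,136), (443,261) and (366,261). The bottle at (290,305) and dish at (552,307) are clear.

```bash
python3 - <<'E'
from h import *
rect("w6.pkl",[(362,136),(446,136),(443,261),(366,261)],.028)
rel(628,166,31,-37)
E
```

```text
[630.8 163.1] size [103.2  67.6] yaw 53.3
dp [ 0.123  0.153 -0.855] rotz 0.0005
```

```bash
python3 -m jog '[{"grip":1,"dp":[0.134,0.142,-0.2],"rot":[0,0,0.001]},{"grip":1,"dp":[0.134,0.142,-0.4],"rot":[0,0,0.001]},{"grip":1,"dp":[0.134,0.142,-0.6],"rot":[0,0,0.001]},{"grip":1,"dp":[0.134,0.142,-0.75],"rot":[0,0,0.001]},{"grip":1,"dp":[0.134,0.142,-0.82],"rot":[0,0,0.001]},{"grip":1,"dp":[0.134,0.142,-0.852],"rot":[0,0,0.001]},{"grip":1,"dp":[0.134,0.142,-0.852],"rot":[0,0,0.001]},{"grip":-1,"dp":[0.134,0.142,-0.852],"rot":[0,0,0.001]},{"grip":-1,"dp":[0.134,0.142,-0.852],"rot":[0,0,0.001]},{"grip":-1,"dp":[0.134,0.142,-0.852],"rot":[0,0,0.001]},{"grip":-1,"dp":[0.134,0.142,-0.852],"rot":[0,0,0.001]},{"grip":-1,"dp":[0.134,0.142,-0.852],"rot":[0,0,0.001]},{"grip":-1,"dp":[0.134,0.142,-0.852],"rot":[0,0,0.001]},{"grip":-1,"dp":[0.134,0.142,-0.852],"rot":[0,0,0.001]},{"grip":-1,"dp":[0.134,0.142,-0.852],"rot":[0,0,0.001]}]'
```

```text
clock: 18.1
tcp_pos: [0.6316, 0.1631, 0.0336]
eef_rot: [0.895, 0.446, 0.001, 0.0]
ft_force: [-2.3, -0.4, 9.2]
gripper_width: 0.543
finger_force: 62.1
```

```bash
python3 -m jog '[{"grip":-1,"dp":[0,0,0.15],"rot":[0,0,0]},{"grip":-1,"dp":[0,0,0.35],"rot":[0,0,0]},{"grip":-1,"dp":[0,0,0.55],"rot":[0,0,0.03]},{"grip":-1,"dp":[-0.1,0.1,0.75],"rot":[0,0,0.07]},{"grip":-1,"dp":[-0.2,0.25,0.88],"rot":[0,0,0.11]},{"grip":-1,"dp":[-0.3,0.4,0.88],"rot":[0,0,0.15]},{"grip":-1,"dp":[-0.4,0.5,0.88],"rot":[0,0,0.19]},{"grip":-1,"dp":[-0.47,0.6,0.88],"rot":[0,0,0.23]},{"grip":-1,"dp":[-0.47,0.6,0.88],"rot":[0,0,0.27]},{"grip":-1,"dp":[-0.47,0.6,0.88],"rot":[0,0,0.31]},{"grip":-1,"dp":[-0.47,0.6,0.88],"rot":[0,0,0.35]},{"grip":-1,"dp":[-0.47,0.6,0.88],"rot":[0,0,0.39]},{"grip":-1,"dp":[-0.47,0.6,0.88],"rot":[0,0,0.411]},{"grip":-1,"dp":[-0.47,0.6,0.88],"rot":[0,0,0.411]},{"grip":-1,"dp":[-0.47,0.6,0.88],"rot":[0,0,0.411]}]'
python3 - <<'E'
from h import *
s=snapshot("wrist");save(s,"w7.png",k=1.5625);pickle.dump(s,open("w7.pkl","wb"))
E
```

```text
clock: 19.6
tcp_pos: [0.5133, 0.313, 0.2521]
eef_rot: [0.447, 0.894, 0.0, 0.0]
ft_force: [-0.9, 0.2, -1.1]
gripper_width: 0.544
finger_force: 62.7
```

View pics/w7.png

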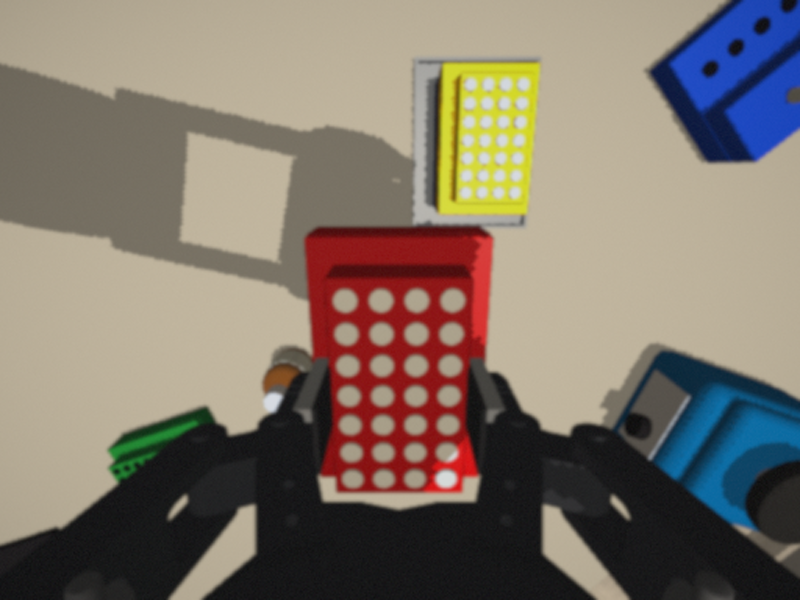

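The yellow rack sits nested and square on the base, with ledge corners at (442,63), (540,62), (528,213) and (439,212). The red rack is held square, with its front edge from (306,238) to (492,237).

```bash
python3 - <<'E'
from h import *
rect("w7.pkl",[(442,63),(540,62),(528,213),(439,212)],.071)
rect("w7.pkl",[(460,73),(532,73),(522,202),(456,202)],.091)
s=pickle.load(open("w7.pkl","rb"));k=1.5625;o=observe()
for u,v,z in [(306,238,.2465),(492,237,.2465),(327,277,.2665),(473,277,.2665)]:
    w=px2w(s,u/k,v/k,z)*1000; d=w[:2]-o["tcp_pos"][:2]*1000
    a=np.radians(37);print(w.round(1),"across",round(d@[np.cos(a),np.sin(a)],1),"along",round(d@[-np.sin(a),np.cos(a)],1))
rel(510,425,125,37)
E
```

```text
[509.  426.6] size [ 68.1 102.9] yaw 127.3
[508.9 426. ] size [47.1 82.9] yaw 127.3
[456.1 334.3 246.5] across -32.9 along 51.5
[509.  374.4 246.5] across 33.5 along 51.6
[469.8 333.1 266.5] across -22.6 along 42.3
[507.  360.9 266.5] across 23.8 along 42.1
dp [-0.013  0.448 -0.508] rotz 0.0008
```

```bash
python3 -m jog '[{"grip":-1,"dp":[-0.016,0.2,0],"rot":[0,0,0.001]},{"grip":-1,"dp":[-0.016,0.38,0],"rot":[0,0,0.001]},{"grip":-1,"dp":[-0.016,0.452,-0.1],"rot":[0,0,0.001]},{"grip":-1,"dp":[-0.016,0.452,-0.25],"rot":[0,0,0.001]},{"grip":-1,"dp":[-0.016,0.452,-0.4],"rot":[0,0,0.001]},{"grip":-1,"dp":[-0.016,0.452,-0.48],"rot":[0,0,0.001]},{"grip":-1,"dp":[-0.016,0.452,-0.48],"rot":[0,0,0.001]},{"grip":-1,"dp":[-0.016,0.452,-0.48],"rot":[0,0,0.001]},{"grip":-1,"dp":[-0.016,0.452,-0.48],"rot":[0,0,0.001]}]'; python3 -c "
from h import *
rel(509.3,426,104.6,37.1)"
```

```text
clock: 20.55
tcp_pos: [0.51, 0.4264, 0.1337]
eef_rot: [0.445, 0.895, 0.001, 0.001]
ft_force: [0.1, -0.0, -0.9]
gripper_width: 0.543
finger_force: 62.7
dp [-0.003 -0.002 -0.116] rotz -0.0001
```

```bash
python3 -m jog '[{"grip":-1,"dp":[-0.003,-0.002,-0.03],"rot":[0,0,0]},{"grip":-1,"dp":[-0.003,-0.002,-0.05],"rot":[0,0,0]},{"grip":-1,"dp":[-0.003,-0.002,-0.07],"rot":[0,0,0]},{"grip":-1,"dp":[-0.003,-0.002,-0.09],"rot":[0,0,0]},{"grip":-1,"dp":[-0.003,-0.002,-0.105],"rot":[0,0,0]},{"grip":-1,"dp":[-0.003,-0.002,-0.115],"rot":[0,0,0]},{"grip":-1,"dp":[-0.003,-0.002,-0.12],"rot":[0,0,0]},{"grip":-1,"dp":[-0.003,-0.002,-0.12],"rot":[0,0,0]}]'
```

```text
clock: 21.35
tcp_pos: [0.5087, 0.4256, 0.1045]
eef_rot: [0.445, 0.896, 0.001, 0.001]
ft_force: [-11.6, -8.5, 29.3]
gripper_width: 0.544
finger_force: 66.4
```

Seated at 104.5 mm, as expected. Release and go to the lid.

```bash
python3 -m jog '[{"grip":1,"dp":[0,0,0.008],"rot":[0,0,0]},{"grip":1,"dp":[0,0,0.008],"rot":[0,0,0]},{"grip":1,"dp":[0,0,0.012],"rot":[0,0,0]},{"grip":1,"dp":[0,0,0.012],"rot":[0,0,0]},{"grip":1,"dp":[0,0,0.1],"rot":[0,0,0]},{"grip":1,"dp":[0,0,0.3],"rot":[0,0,0]},{"grip":1,"dp":[0,0,0.5],"rot":[0,0,0]},{"grip":1,"dp":[0,-0.2,0.56],"rot":[0,0,-0.03]},{"grip":1,"dp":[0.1,-0.4,0.56],"rot":[0,0,-0.07]},{"grip":1,"dp":[0.15,-0.6,0.56],"rot":[0,0,-0.11]},{"grip":1,"dp":[0.2,-0.8,0.56],"rot":[0,0,-0.12]},{"grip":1,"dp":[0.2,-0.8,0.56],"rot":[0,0,-0.12]}]'
python3 -m jog '[{"grip":1,"dp":[0.1,-0.2,0],"rot":[0,0,-0.03]},{"grip":1,"dp":[0.2,-0.4,0],"rot":[0,0,-0.07]},{"grip":1,"dp":[0.2,-0.6,0],"rot":[0,0,-0.11]},{"grip":1,"dp":[0.2,-0.83,0],"rot":[0,0,-0.12]},{"grip":1,"dp":[0.2,-0.83,0],"rot":[0,0,-0.12]}]'
python3 -m jog '[{"grip":1,"dp":[0.1,-0.2,0],"rot":[0,0,-0.04]},{"grip":1,"dp":[0.15,-0.4,0],"rot":[0,0,-0.08]},{"grip":1,"dp":[0.15,-0.6,0],"rot":[0,0,-0.105]},{"grip":1,"dp":[0.15,-0.83,0],"rot":[0,0,-0.105]},{"grip":1,"dp":[0.15,-0.83,0],"rot":[0,0,-0.105]},{"grip":1,"dp":[0.15,-0.83,0],"rot":[0,0,-0.105]},{"grip":1,"dp":[0.15,-0.83,0],"rot":[0,0,-0.105]}]'
python3 - <<'E'
from h import *
s=snapshot("wrist");save(s,"w8.png",k=1.5625);pickle.dump(s,open("w8.pkl","wb"))
E
```

```text
clock: 22.55
tcp_pos: [0.5596, 0.2213, 0.2416]
eef_rot: [0.607, 0.795, -0.0, 0.0]
ft_force: [0.2, 1.5, 0.0]
gripper_width: 1.002
finger_force: 0.0
clock: 23.05
tcp_pos: [0.6086, 0.0144, 0.2413]
eef_rot: [0.745, 0.667, -0.0, -0.0]
ft_force: [-0.4, 1.3, 0.7]
gripper_width: 1.0
finger_force: 0.0
clock: 23.75
tcp_pos: [0.6462, -0.1887, 0.2415]
eef_rot: [0.843, 0.538, 0.0, -0.0]
ft_force: [-0.6, -0.4, -0.0]
gripper_width: 1.005
finger_force: 0.0
```

View pics/w8.png

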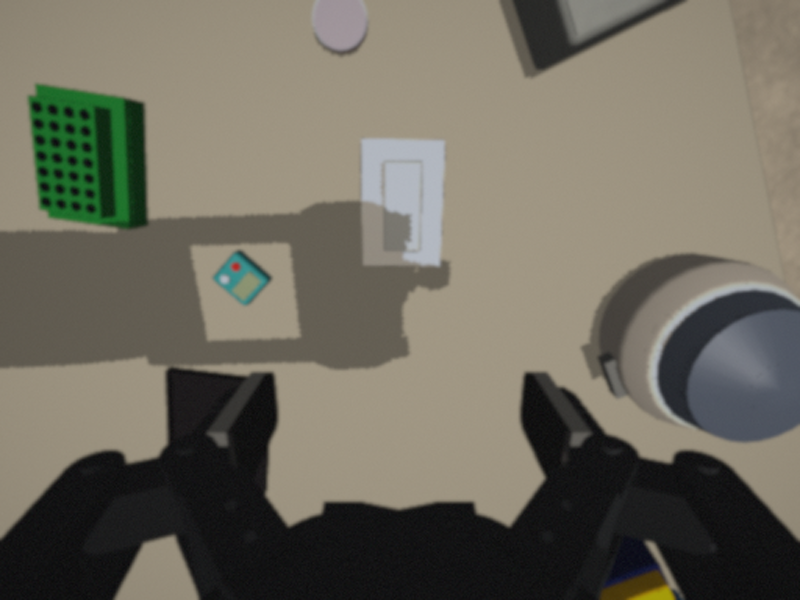

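The white lid is aligned, with rim corners at (360,139), (445,140), (441,266) and (363,265), and its grip block runs from (382,161) to (422,251).

```bash
python3 - <<'E'
from h import *
rect("w8.pkl",[(360,139),(445,140),(441,266),(363,265)],.028)
rect("w8.pkl",[(382,161),(423,161),(422,251),(384,250)],.05)
rel(670,-150,32,-25)
E
```

```text
[ 668.5 -148.9] size [103.8  68.1] yaw 64.9
[ 668.9 -148.7] size [69.6 31.2] yaw 65.4
dp [ 0.095  0.153 -0.839] rotz -0.0007
```

```bash
python3 -m jog '[{"grip":1,"dp":[0.089,0.158,-0.2],"rot":[0,0,0]},{"grip":1,"dp":[0.089,0.158,-0.4],"rot":[0,0,0]},{"grip":1,"dp":[0.089,0.158,-0.6],"rot":[0,0,0]},{"grip":1,"dp":[0.089,0.158,-0.75],"rot":[0,0,0]},{"grip":1,"dp":[0.089,0.158,-0.81],"rot":[0,0,0]},{"grip":1,"dp":[0.089,0.158,-0.822],"rot":[0,0,0]},{"grip":1,"dp":[0.089,0.158,-0.822],"rot":[0,0,0]},{"grip":-1,"dp":[0.089,0.158,-0.822],"rot":[0,0,0]},{"grip":-1,"dp":[0.089,0.158,-0.822],"rot":[0,0,0]},{"grip":-1,"dp":[0.089,0.158,-0.822],"rot":[0,0,0]},{"grip":-1,"dp":[0.089,0.158,-0.822],"rot":[0,0,0]},{"grip":-1,"dp":[0.089,0.158,-0.822],"rot":[0,0,0]},{"grip":-1,"dp":[0.089,0.158,-0.822],"rot":[0,0,0]},{"grip":-1,"dp":[0.089,0.158,-0.822],"rot":[0,0,0]},{"grip":-1,"dp":[0.089,0.158,-0.822],"rot":[0,0,0]},{"grip":-1,"dp":[0.089,0.158,-0.822],"rot":[0,0,0]}]'
```

```text
clock: 25.4
tcp_pos: [0.6687, -0.1502, 0.0373]
eef_rot: [0.843, 0.538, 0.0, 0.001]
ft_force: [-2.5, 0.9, 9.4]
gripper_width: 0.329
finger_force: 60.1
```

```bash
python3 -m jog '[{"grip":-1,"dp":[0,0,0.15],"rot":[0,0,0]},{"grip":-1,"dp":[0,0,0.35],"rot":[0,0,0]},{"grip":-1,"dp":[0,0,0.55],"rot":[0,0,0.03]},{"grip":-1,"dp":[-0.1,0.1,0.75],"rot":[0,0,0.07]},{"grip":-1,"dp":[-0.2,0.3,0.93],"rot":[0,0,0.11]},{"grip":-1,"dp":[-0.3,0.5,0.93],"rot":[0,0,0.15]},{"grip":-1,"dp":[-0.3,0.7,0.93],"rot":[0,0,0.17]},{"grip":-1,"dp":[-0.3,0.9,0.93],"rot":[0,0,0.17]}]'
python3 -m jog '[{"grip":-1,"dp":[-0.1,0.2,0],"rot":[0,0,0.04]},{"grip":-1,"dp":[-0.2,0.4,0],"rot":[0,0,0.08]},{"grip":-1,"dp":[-0.3,0.6,0],"rot":[0,0,0.12]},{"grip":-1,"dp":[-0.32,0.8,0],"rot":[0,0,0.16]},{"grip":-1,"dp":[-0.32,0.95,0],"rot":[0,0,0.175]},{"grip":-1,"dp":[-0.32,0.95,0],"rot":[0,0,0.175]},{"grip":-1,"dp":[-0.32,0.95,0],"rot":[0,0,0.175]},{"grip":-1,"dp":[-0.32,0.95,0],"rot":[0,0,0.175]}]'
python3 - <<'E'
from h import *
s=snapshot("wrist");save(s,"w9.png",k=1.5625);pickle.dump(s,open("w9.pkl","wb"))
E
```

```text
clock: 26.2
tcp_pos: [0.5944, 0.0465, 0.2692]
eef_rot: [0.671, 0.742, 0.001, 0.001]
ft_force: [1.6, 0.6, -2.3]
gripper_width: 0.33
finger_force: 59.9
clock: 27.0
tcp_pos: [0.5155, 0.282, 0.2675]
eef_rot: [0.445, 0.895, -0.0, -0.0]
ft_force: [0.4, -0.3, -0.2]
gripper_width: 0.333
finger_force: 59.9
```

View pics/w9.png

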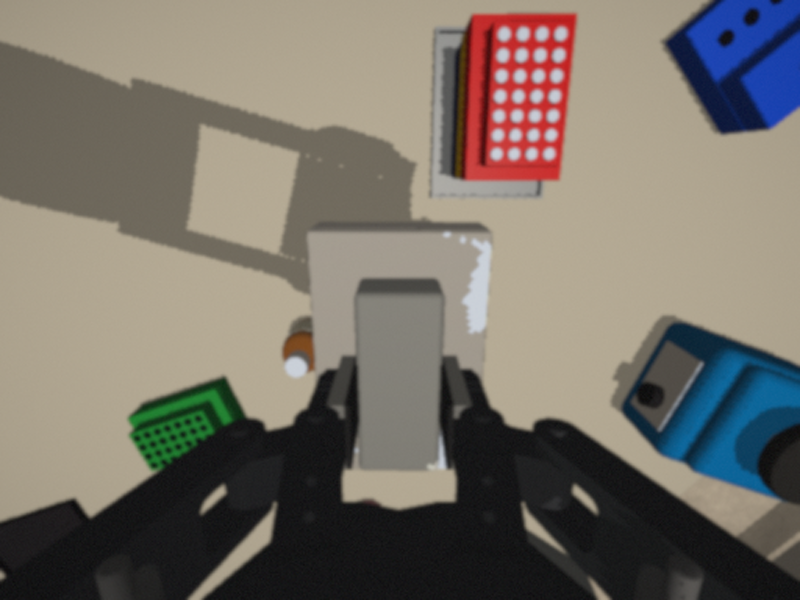

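The red rack is nested level, with ledge corners at (473,15), (577,14), (560,180) and (466,178). The lid is held squarely, with its front edge from (309,233) to (491,233).

```bash
python3 - <<'E'
from h import *
rect("w9.pkl",[(473,15),(577,14),(560,180),(466,178)],.099)
s=pickle.load(open("w9.pkl","rb"));k=1.5625;o=observe()
for u,v,z in [(309,233,.2582),(491,233,.2582),(356,294,.2802),(443,294,.2802)]:
    w=px2w(s,u/k,v/k,z)*1000; d=w[:2]-o["tcp_pos"][:2]*1000
    a=np.radians(37);print(w.round(1),"across",round(d@[np.cos(a),np.sin(a)],1),"along",round(d@[-np.sin(a),np.cos(a)],1))
rel(509,426,160,37.1)
E
```

```text
[509.4 425.9] size [ 67.6 103.1] yaw 127.5
[457.8 304.3 258.2] across -32.6 along 52.9
[510.7 344.3 258.2] across 33.7 along 53.0
[482.7 302.4 280.2] across -13.8 along 36.4
[505.4 319.5 280.2] across 14.6 along 36.4
dp [-0.027  0.577 -0.43 ] rotz 0.0002
```

```bash
python3 -m jog '[{"grip":-1,"dp":[-0.025,0.2,0],"rot":[0,0,0]},{"grip":-1,"dp":[-0.025,0.4,0],"rot":[0,0,0]},{"grip":-1,"dp":[-0.025,0.572,-0.05],"rot":[0,0,0]},{"grip":-1,"dp":[-0.025,0.572,-0.2],"rot":[0,0,0]},{"grip":-1,"dp":[-0.025,0.572,-0.35],"rot":[0,0,0]},{"grip":-1,"dp":[-0.025,0.572,-0.418],"rot":[0,0,0]},{"grip":-1,"dp":[-0.025,0.572,-0.418],"rot":[0,0,0]},{"grip":-1,"dp":[-0.025,0.572,-0.418],"rot":[0,0,0]},{"grip":-1,"dp":[-0.025,0.572,-0.418],"rot":[0,0,0]}]'; python3 -c "
from h import *
rel(509.5,424.7,136.3,37.2)"
```

```text
clock: 27.95
tcp_pos: [0.5101, 0.4255, 0.165]
eef_rot: [0.445, 0.895, 0.001, 0.001]
ft_force: [1.0, 0.1, -1.1]
gripper_width: 0.336
finger_force: 60.0
dp [-0.002 -0.003 -0.115] rotz 0.0005
```

```bash
python3 -m jog '[{"grip":-1,"dp":[-0.002,-0.003,-0.03],"rot":[0,0,0]},{"grip":-1,"dp":[-0.002,-0.003,-0.05],"rot":[0,0,0]},{"grip":-1,"dp":[-0.002,-0.003,-0.07],"rot":[0,0,0]},{"grip":-1,"dp":[-0.002,-0.003,-0.09],"rot":[0,0,0]},{"grip":-1,"dp":[-0.002,-0.003,-0.105],"rot":[0,0,0]},{"grip":-1,"dp":[-0.002,-0.003,-0.113],"rot":[0,0,0]},{"grip":-1,"dp":[-0.002,-0.003,-0.118],"rot":[0,0,0]},{"grip":-1,"dp":[-0.002,-0.003,-0.118],"rot":[0,0,0]}]'
```

```text
clock: 28.75
tcp_pos: [0.5089, 0.4253, 0.1362]
eef_rot: [0.445, 0.896, 0.001, 0.001]
ft_force: [-8.8, -6.0, 26.6]
gripper_width: 0.333
finger_force: 63.4
```

Seated. Release, rise and check.

```bash
python3 -m jog '[{"grip":1,"dp":[0,0,0.008],"rot":[0,0,0]},{"grip":1,"dp":[0,0,0.008],"rot":[0,0,0]},{"grip":1,"dp":[0,0,0.012],"rot":[0,0,0]},{"grip":1,"dp":[0,0,0.012],"rot":[0,0,0]},{"grip":1,"dp":[0,0,0.012],"rot":[0,0,0]},{"grip":1,"dp":[0,0,0.1],"rot":[0,0,0]},{"grip":1,"dp":[0,0,0.3],"rot":[0,0,0]},{"grip":1,"dp":[0,0,0.5],"rot":[0,0,0]},{"grip":1,"dp":[0,-0.3,0.5],"rot":[0,0,0]},{"grip":1,"dp":[0,-0.5,0.5],"rot":[0,0,0]},{"grip":1,"dp":[0,-0.5,0.5],"rot":[0,0,0]},{"grip":1,"dp":[0,-0.5,0.5],"rot":[0,0,0]}]'
python3 - <<'E'
from h import *
s=snapshot("wrist");pickle.dump(s,open("w10.pkl","wb"))
t=snapshot("scene")
a=cv2.resize(s["img"],(400,300));b=cv2.resize(t["img"][150:246,256:384],(400,300))
cv2.imwrite("pics/end.png",np.hstack([a,b])[:,:,::-1])
E
```

```text
clock: 29.95
tcp_pos: [0.5089, 0.2973, 0.259]
eef_rot: [0.446, 0.895, 0.0, 0.0]
ft_force: [-0.2, 0.6, -0.2]
gripper_width: 1.003
finger_force: 0.0
```

View pics/end.png

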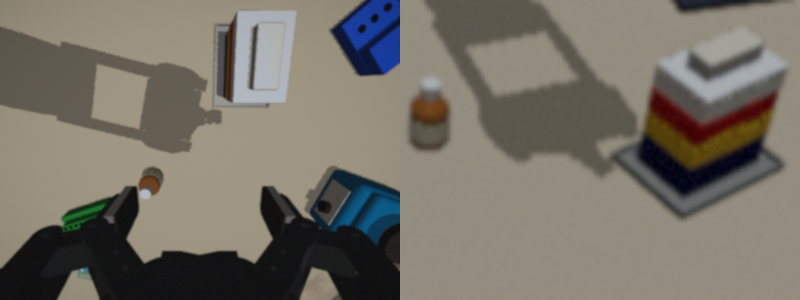

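The stack, at about (710,120) in the right half, is complete: navy, yellow, red and white, level and square in the grey tray. The gripper is open and clear. Handing in.

```bash
python3 -c "
from station import close_job
print(close_job())"
```

```text
the job is handed in; nothing more can be done
None
```

The tip box (base, yellow rack, red rack, lid) is stacked in the grey steel tray, nested and square in the final pictures, released, and handed in at about 30 s; no verdict came back.

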